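# Open the ratchet bookend on the packing rail

## Robot

A 6-joint arm with a two-finger parallel gripper is mounted at the origin on the work surface. World frame = base frame: x ahead of the robot, y to its left, z up, the work surface at z = 0. Lengths are in mm, angles in rad, forces in N, time in s.
With the tool pointing down it reaches from about 425 to 1125 mm from the base axis. Payload 14.9 kg.
Tool frame: the origin (TCP) lies on the mounting face of the last link; the fingertips stand 191 mm ahead of it and the grasp point (between the pads) lies 172 mm ahead of it; z points along the fingers, x is the direction in which the jaws open and shut, and the axes are right-handed (so a half turn about z gives the same grasp; the last joint's range is limited). The gripper opens to 91 mm and grips with 3 to 60 N. Pads are 32 mm wide; open, the fingers measure 118 mm over their backs; the gripper's body (76 mm by 178 mm) begins 60 mm behind the grasp point.
Start: joints at [-1.313, 0.379, 1.734, -0, 1.028, -0.033], TCP at [200.699, -670.626, 404.732] pointing down, gripper open.
Joint ranges: [-2.77, 2.77], [-0.74, 2.19], [0, 2.66], [-1.06, 4.2], [0.31, 2.87], [-3.08, 3.08]. Speed limits (rad/s): [1.89, 1.89, 2.39, 3.14, 3.14, 3.14].

## Interface

Orientations are given as a 3x3 rotation matrix whose columns are the frame's x, y, z axes.
In Python, from bench import readout, read_camera, camera_params, job_done gives the robot as it stands.
- The arm moves only by the tool send_rows, never from a script. Its argument "series" is one flat list of numbers, 7 for each row, row after row: the turn, a rotation vector about the tool's x, y, z in rad, then the shift along the tool's x, y, z in mm, then the gripper's target within -1 to 1 (fully open at 1, half-way at 0, shut at -1). A call has 1 to 12 rows; each row shifts and turns the commanded pose from where the row before left it, along the tool's axes as they then stand; what a row does not reach is not made up. A row lasts 1/10 s, in which the tool goes at most 50 mm and 8.59 degrees, less where a joint would pass 70% of its speed; a pose out of reach is approached as far as the arm can. A call with a gripper value outside its range is refused whole. The fingers move at their own pace and stop on an object; "newtons" is the grip in N (left out, the last holds). Time passes only in rows, so rows that do not move let the fingers close. It gives the time, the measured TCP pose, the force and the opening at its end, in the units of the state.
- readout.read_state(): the state, without advancing time (a new reading comes with each control period).
- read_camera(name): name is "scene" or "top" or "wrist"; returns the picture (420x560x3 uint8, red, green, blue); there is no depth.
- camera_params(name): a dict with "K" (3x3 intrinsics, pixels), "R" (3x3) and "t" (3): a world point X has camera coordinates R X + t. Camera axes: x right, y down, z forward; pixel columns grow to the right and rows downward; lengths in mm; the calibration is good to about 2 mm. A picture is of the moment at which its call begins: read the wrist's pose just before it. camera_params takes no time and is no camera call; for the wrist camera it gives the pose at the moment of the call.
- job_done(): hands the job in, once; it reports no verdict.
The state is a dict: "clock": time; "joint_positions": joint angles; "joint_vel": joint speeds; "joint_torque": joint torques, N m; "ee_pos": TCP position; "tool_rot": TCP orientation; "force": force on the tool from outside, world axes, zero at the start; "ft_torque": the same for the moment, N m; "gripper_width": opening from 0.0 (shut) to 1.0 (fully open).
Only numpy, scipy, OpenCV 4.12 (cv2) and the standard library are available. Lean on these libraries where they do the work, as an engineer would, in place of code of your own. Each camera call takes 0.05 s, during which the arm holds its last target.

## Task

On the packing rail, make room for more ring boxes: with closed fingertips press the release pad of the sliding bookend down, then, keeping it pressed, push the bookend along its bar away from the ring boxes until it is fully home against the end block. Then let the pad spring back up and move clear. Grasp and lift nothing, and leave the ring boxes standing in their row and everything else on the bench where it is.

Things in the scene. Friction and masses are not known exactly. Their poses are not given: they have to be found in the camera images.
- rail: the packing rail, fixed to the bench: a grey bed 110 x 400 mm, 20 mm high, with a toothed steel bar sunk along its middle. Origin: centre of its underside, on the bench. Its y axis runs along the bar from the fixed end plate (75 mm high, at y = -194 mm, where the ring boxes stand) to the end block (40 mm high, inner face at y = +190 mm); z is up
- stop (a joint): position of the sliding grey bookend along the bar, in m: it grows as the bookend is pushed away from the ring boxes (rail's +y); 0.185 is fully home against the end block. The ratchet (6 mm pitch) stops it from moving that way unless the pad is held down; with the pad held well down it slides with about 2 N
- face_top (a point): middle of the top edge of the bookend's face plate, on the side towards the ring boxes, 102 mm above the bench. The bookend is 90 mm wide across the bar and 80 mm long: this face plate (9 mm thick), then a gap 59 mm long with the release pad at its bottom, open above and at both sides, then the back wall (12 mm thick)
- release (a joint): how far the release pad is pressed, in m: 0 up, 0.010 fully down. A spring pad: about 6 N starts it moving, the ratchet is free from about 4 mm down, and 9.5 N holds it fully down; it springs back up and locks when let go
- pad_top (a point): centre of the top face of the release pad (black, 64 mm across the bar x 50 mm along it, ribbed), level, 62 mm above the bench when up; it moves with the bookend and with the pad
- back_wall (a point): middle of the top edge of the back wall's inner face (the face towards the pad), 88 mm above the bench, 29.5 mm along the rail's +y from the pad's centre; pushing this face moves the bookend
- box_a: closed white ring box, 56 x 50 mm, 47 mm high, standing on the rail's bed next to the fixed end plate; origin at the centre of its underside
- box_b: the same, next in the row, between box_a and the bookend
- elephant_big: carved translucent mauve stone elephant, about 100 mm long, 70 mm high; a bystander beside the rail; origin under its feet
- elephant_small: carved pale stone elephant, about 75 mm long, 52 mm high; a bystander beside the rail; origin under its feet
- crystal_tower: six-sided purple crystal point standing upright, 42 mm wide, 110 mm high; a bystander; origin under its foot
- tape_roll: empty cardboard tape core lying flat, 84 mm across, 24 mm high; a bystander; origin at the centre of its underside
- open_ringbox: low white box, 52 x 52 x 24 mm, a ring lying on it; a bystander; origin at the centre of its underside
- marker: black marker pen lying down, 12 mm thick, about 125 mm long; a bystander; origin at the middle of its underside
Not all that is in view belongs to the job. Leave any purple look-alike of the box_b alone. What is shaped like the box_a but brown is not meant.

How it is judged:
By the outcome, as a careful person would: the job done as asked, in the order asked, and still so for the second after the job is handed in, with the robot touching nothing.
It also fails if it takes over 34 s, if anything falls off the work surface, if the arm or the gripper's body presses on something with over 40 N, if the wrist force passes 120 N, or if a joint passes its speed limit or range.

## Working session

There is one attempt and no reset: what is moved stays moved. The work goes in short steps, Python scripts to look and compute and a tool call to move; the robot and the scene stay as the last step left them, time stands still between calls to the robot, and variables do not carry over. Pictures are saved under pics/ and viewed, and the job is handed in when it is done.

Besides the shell and the picture viewer there is one more tool, called after "Emit:" as name(argument=value, ...) on one line, values as JSON. send_rows: Moves the arm, as the interface text tells. Its arguments: {"type":"object","properties":{"series":{"type":"array"},"newtons":{"type":"number"}},"required":["series"]}

```bash
mkdir -p pics
python3 - <<'E'
from bench import readout, read_camera, camera_params
import cv2
for n in ("scene","top"):
    im=read_camera(n); cv2.imwrite(f"pics/{n}0.png",im[:,:,::-1])
    p=camera_params(n); print(n,p)
print(readout.read_state())
E
```

```text
scene {'K': array([[522.53980932,   0.        , 283.22808517],
       [  0.        , 522.53980932, 206.09183846],
       [  0.        ,   0.        ,   1.        ]]), 'R': array([[-0.54448825,  0.83872616, -0.00842424],
       [ 0.50294652,  0.3184346 , -0.80351988],
       [-0.67125058, -0.44174408, -0.5952183 ]]), 't': array([ 399.46891384, -174.89574221, 1426.03049695])}
top {'K': array([[512.90517492,   0.        , 276.12352471],
       [  0.        , 512.90517492, 210.4529614 ],
       [  0.        ,   0.        ,   1.        ]]), 'R': array([[-0.00204831, -0.99944754, -0.03317271],
       [-0.99588647,  0.00504378, -0.09046928],
       [ 0.09058661,  0.03285094, -0.99534661]]), 't': array([ -73.37369902,  577.32644723, 1048.87458652])}
{'clock': 0.1, 'joint_positions': array([-1.31333733e+00,  3.79357502e-01,  1.73470571e+00, -4.87500379e-06,
        1.02850362e+00, -3.33265605e-02]), 'joint_vel': array([ 0.0008107 , -0.00111283, -0.00160148,  0.00115375,  0.00052255,
       -0.00090338]), 'joint_torque': array([-1.15688610e-03, -7.65042758e+01, -4.35296953e+01,  6.52266503e-02,
        3.98046453e-02, -3.23363429e-05]), 'ee_pos': array([ 200.62867255, -670.46395016,  404.16104766]), 'tool_rot': array([[ 2.86707183e-01, -9.58018229e-01, -2.52086929e-04],
       [-9.58017768e-01, -2.86707292e-01,  9.41005070e-04],
       [-9.73775172e-04, -2.82891560e-05, -9.99999525e-01]]), 'force': array([-0.20887414,  0.64320837,  0.82210419]), 'ft_torque': array([-0.01036802,  0.01474193, -0.00140835]), 'gripper_width': 1.0004916868165086}
```

View pics/scene0.png

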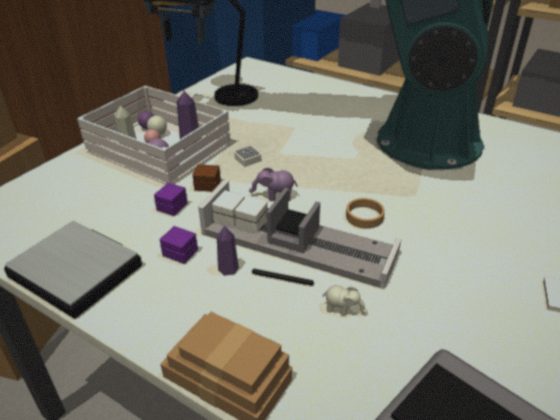

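View pics/top0.png

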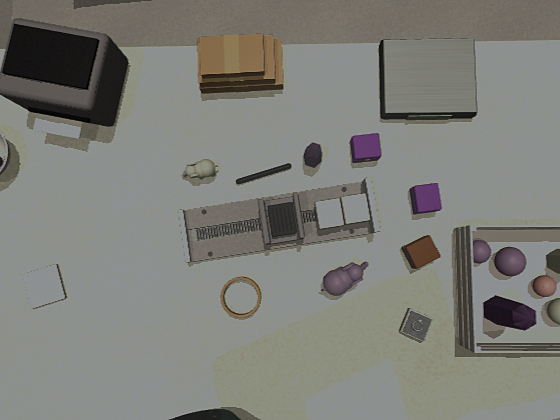

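The rail spans (180–378, 180–262) in the top view: ring boxes on the right at (342,210), the bookend at (282,220), the end block on the left at (183,235). I'll enlarge this.

Run:
```python
import cv2
im=cv2.imread("pics/top0.png")[170:270,240:390]
cv2.imwrite("pics/topc1.png",cv2.resize(im,None,fx=5.3,fy=5.3,interpolation=cv2.INTER_CUBIC))
im=cv2.imread("pics/top0.png")[170:270,170:320]
cv2.imwrite("pics/topc2.png",cv2.resize(im,None,fx=5.3,fy=5.3,interpolation=cv2.INTER_CUBIC))
im=cv2.imread("pics/scene0.png")[170:290,190:410]
cv2.imwrite("pics/scc.png",cv2.resize(im,None,fx=3.6,fy=3.6,interpolation=cv2.INTER_CUBIC))
```

```text
(no output)
```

View pics/topc1.png

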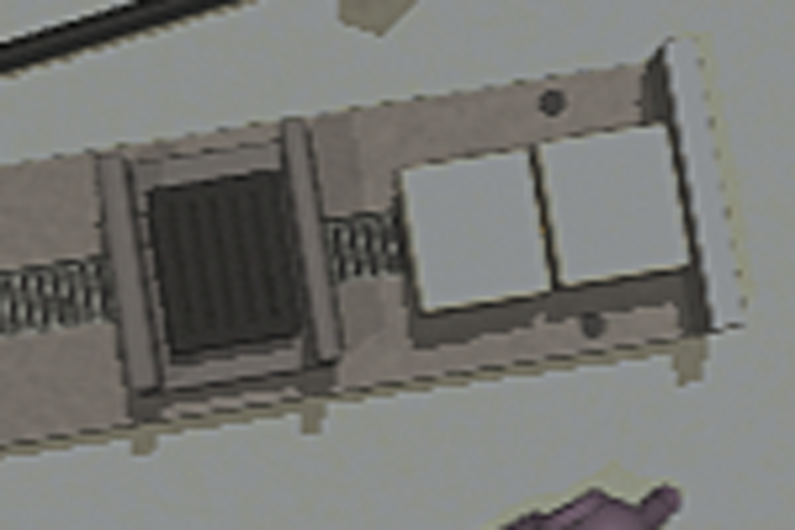

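View pics/topc2.png

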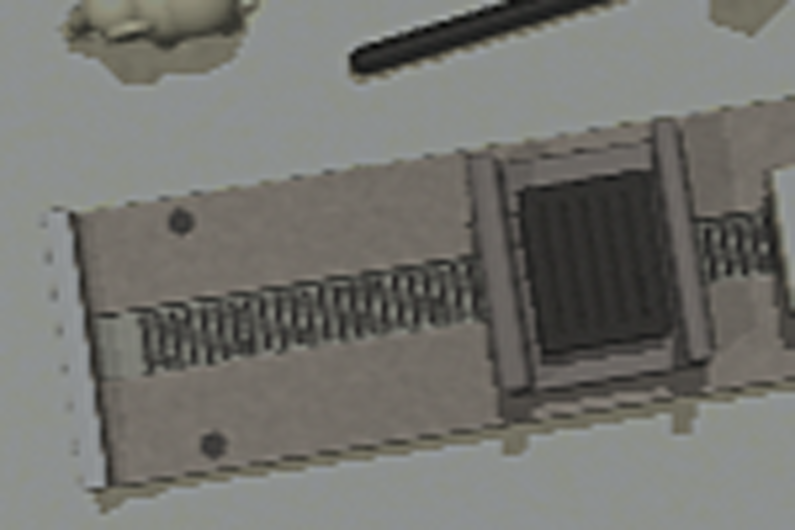

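View pics/scc.png

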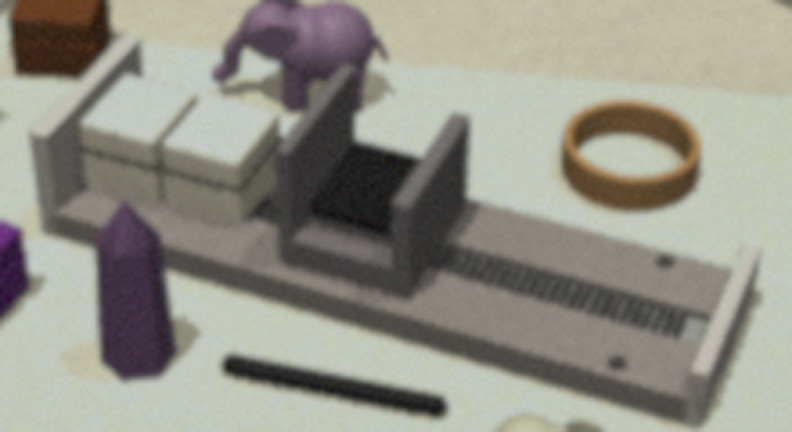

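```bash
cat > fit.py <<'E'
import numpy as np, cv2
from scipy.optimize import least_squares
from bench import camera_params
def project(n,X):
    p=camera_params(n); c=np.asarray(X)@p["R"].T+p["t"]; q=c@p["K"].T; return q[:,:2]/q[:,2:]
# (crop x0, u, v, railx, raily, movable, z)
P=[(240,150,190,32,25,1,62),(240,280,170,32,-25,1,62),(240,303,335,-32,-25,1,62),(240,172,353,-32,25,1,62),
(240,305,117,45,-38.5,1,102),(240,342,358,-45,-38.5,1,102),(240,283,120,45,-29.5,1,102),(240,320,362,-45,-29.5,1,102),
(240,97,157,45,41.5,1,88),(240,135,393,-45,41.5,1,88),(240,125,155,45,29.5,1,88),(240,160,390,-45,29.5,1,88),
(170,75,212,55,190,0,40),(170,110,487,-55,190,0,40)]
A=np.array(P,float)
uv=np.c_[A[:,0]+(A[:,1]+.5)/5.3-.5,170+(A[:,2]+.5)/5.3-.5]
def world(q):
    x,y,th,s=q; rx=A[:,3]; ry=A[:,4]+s*A[:,5]; c,sn=np.cos(th),np.sin(th)
    return np.c_[x+c*rx-sn*ry,y+sn*rx+c*ry,A[:,6]]
f=lambda q:(project("top",world(q))-uv).ravel()
if __name__=="__main__":
    r=least_squares(f,[600,0,0,0],loss="soft_l1"); q=r.x; print(q,np.degrees(q[2])); print(r.fun.reshape(-1,2).round(2).tolist())
    w=world(q); print("pad",w[:4].mean(0))
    print("endplate top proj",project("top",[[q[0]+np.cos(q[2])*a+np.sin(q[2])*194,q[1]+np.sin(q[2])*a-np.cos(q[2])*194,75] for a in(55,-55)]))
    s=project("scene",w); im=cv2.imread("pics/scene0.png"); im=cv2.resize(im[170:290,190:410],None,fx=3.6,fy=3.6)
    for a in s: cv2.circle(im,tuple(int(t) for t in ((a-[190,170])*3.6)),3,(0,0,255),1)
    cv2.imwrite("pics/chk.png",im)
E
python3 fit.py
```

```text
[ 5.54688937e+02 -7.91775269e+01  1.54984035e-01 -9.40651297e+00] 8.879931108826312
[[-0.58, 0.03], [-0.71, -0.12], [0.02, -0.01], [0.19, 0.52], [0.3, 0.0], [0.79, 0.22], [-0.11, 0.17], [0.34, 0.2], [-0.5, -0.19], [-0.65, 0.33], [0.21, -0.78], [0.68, -0.07], [-0.47, -0.59], [0.37, 0.08]]
pad [556.14096732 -88.47129341  62.        ]
endplate top proj [[368.85690709 176.81178903]
 [378.5137846  231.22001154]]
```

View pics/chk.png

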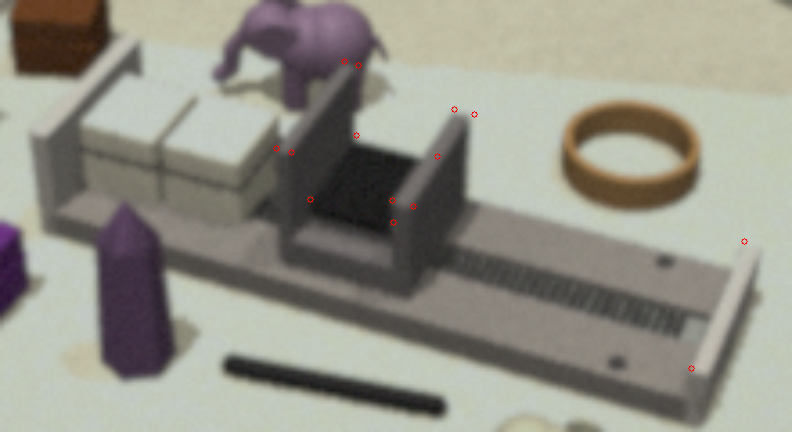

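```bash
cat > go.py <<'E'
import numpy as np,sys
from scipy.spatial.transform import Rotation as Ro
from bench import readout
s=readout.read_state(); R=np.array(s["tool_rot"]); p=np.array(s["ee_pos"])
th=.15498; ry=np.array([-np.sin(th),np.cos(th),0]); rx=np.array([np.cos(th),np.sin(th),0])
Rt=np.c_[-ry,np.cross([0,0,-1],-ry),[0,0,-1]]
pad=np.array([556.1,-88.5,0])
off,tip=float(sys.argv[1]),float(sys.argv[2])
T=pad+off*ry; T[2]=tip+191
print("clock",s["clock"],"pos",p.round(1),"F",np.round(s["force"],1),"w",round(s["gripper_width"],3))
print("rail offset xy",((p-pad)@rx).round(2),((p-pad)@ry).round(2),"tip z",(p[2]-191).round(2))
print("rotvec tool",Ro.from_matrix(R.T@Rt).as_rotvec().round(4),"shift in target frame",(Rt.T@(T-p)).round(1), "in current", (R.T@(T-p)).round(1))
E
python3 go.py 8 213
```

```text
clock 0.1 pos [ 200.6 -670.5  404.2] F [-0.2  0.6  0.8] w 1.0
rail offset xy -441.04 -520.12 tip z 213.16
rotvec tool [0.     0.001  0.1358] shift in target frame [-5.281e+02 -4.410e+02  2.000e-01] in current [-463.5 -508.5    0.6]
```

Emit:
send_rows(series=[0, 0.001, 0.136, 0, 0, 0, -1, 0, 0, 0, -33, -27.5, 0, -1, 0, 0, 0, -33, -27.5, 0, -1, 0, 0, 0, -33, -27.5, 0, -1, 0, 0, 0, -33, -27.5, 0, -1, 0, 0, 0, -33, -27.5, 0, -1, 0, 0, 0, -33, -27.5, 0, -1, 0, 0, 0, -33, -27.5, 0, -1, 0, 0, 0, -33, -27.5, 0, -1, 0, 0, 0, -33, -27.5, 0, -1, 0, 0, 0, -33, -27.5, 0, -1, 0, 0, 0, -33, -27.5, 0, -1], newtons=40)

```text
clock: 1.3
ee_pos: [444.1, -263.7, 404.4]
tool_rot: [[0.154, -0.988, 0.0], [-0.988, -0.154, -0.001], [0.001, -0.0, -1.0]]
force: [0.6, -0.0, -1.1]
gripper_width: 0.007
```

```bash
python3 go.py 8 213
```

```text
clock 1.3 pos [ 444.1 -263.7  404.4] F [ 0.6 -0.  -1.1] w 0.007
rail offset xy -137.68 -155.79 tip z 213.36
rotvec tool [-0.0001 -0.001  -0.0004] shift in target frame [-163.8 -137.7    0.4] in current [-163.8 -137.6    0.2]
```

Emit:
send_rows(series=[0, 0, 0, -33, -27.5, 0, -1, 0, 0, 0, -33, -27.5, 0, -1, 0, 0, 0, -33, -27.5, 0, -1, 0, 0, 0, -33, -27.5, 0, -1, 0, 0, 0, -33, -27.5, 0, -1, 0, 0, 0, 0, 0, 30, -1, 0, 0, 0, 0, 0, 30, -1, 0, 0, 0, 0, 0, 30, -1, 0, 0, 0, 0, 0, 0, -1, 0, 0, 0, 0, 0, 0, -1])

```text
clock: 2.3
ee_pos: [554.1, -81.2, 314.5]
tool_rot: [[0.154, -0.988, -0.001], [-0.988, -0.154, -0.001], [0.001, 0.001, -1.0]]
force: [0.2, -0.3, 1.3]
gripper_width: 0.006
```

```bash
python3 go.py 8 120
python3 - <<'E'
from bench import read_camera
import cv2
im=read_camera("top")[150:280,160:400]; im2=read_camera("scene")[150:290,190:410]; w=read_camera("wrist")
cv2.imwrite("pics/t1.png",cv2.resize(im[:,:,::-1],None,fx=3.3,fy=3.3,interpolation=2))
cv2.imwrite("pics/s1.png",cv2.resize(im2[:,:,::-1],None,fx=3.6,fy=3.6,interpolation=2))
cv2.imwrite("pics/w1.png",w[:,:,::-1])
E
```

```text
clock 2.3 pos [554.1 -81.2 314.5] F [ 0.2 -0.3  1.3] w 0.006
rail offset xy -0.82 7.48 tip z 123.5
rotvec tool [ 0.0009 -0.0007 -0.0002] shift in target frame [-0.5 -0.8  3.5] in current [-0.5 -0.8  3.5]
```

View pics/s1.png

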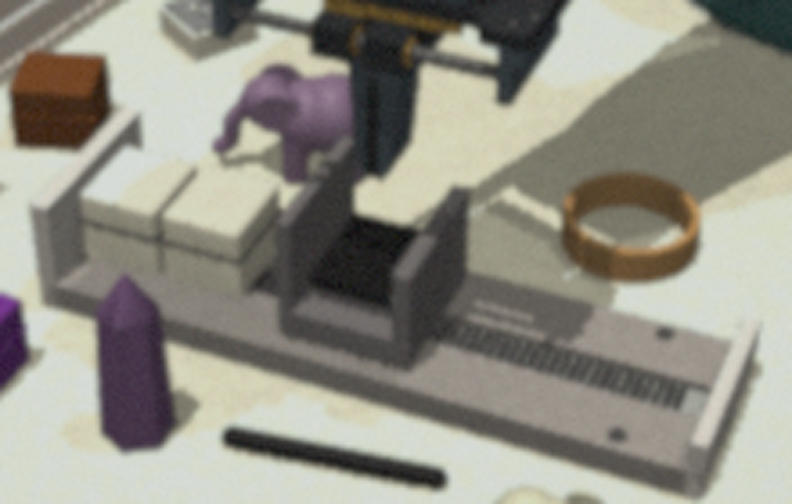

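View pics/w1.png

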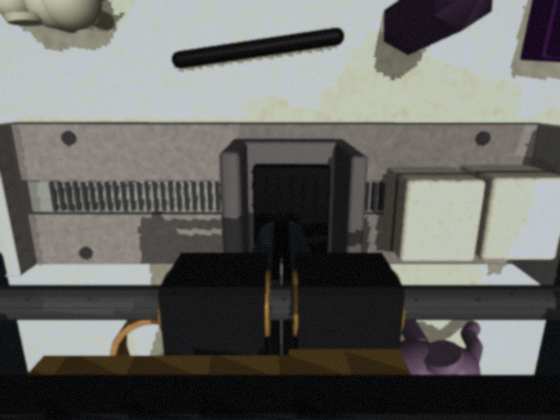

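The closed fingers (wrist tip ~ (282,235)) hang over the pad between the two walls, square to the rail. Descending.

Emit:
send_rows(series=[0, 0, 0, 0, -0.8, 20, -1, 0, 0, 0, 0, 0, 20, -1, 0, 0, 0, 0, 0, 15, -1, 0, 0, 0, 0, 0, 3, -1, 0, 0, 0, 0, 0, 3, -1, 0, 0, 0, 0, 0, 3, -1, 0, 0, 0, 0, 0, 0, -1, 0, 0, 0, 0, 0, 0, -1])

```text
clock: 3.25
ee_pos: [555.2, -81.2, 251.0]
tool_rot: [[0.154, -0.988, 0.001], [-0.988, -0.154, -0.001], [0.001, -0.001, -1.0]]
force: [-0.4, -1.3, 3.2]
gripper_width: 0.006
```

```bash
python3 go.py 8 55
```

```text
clock 3.25 pos [555.2 -81.2 251. ] F [-0.4 -1.3  3.2] w 0.006
rail offset xy 0.28 7.34 tip z 60.05
rotvec tool [-0.0012 -0.0014 -0.0002] shift in target frame [-0.7  0.3  5. ] in current [-0.7  0.3  5. ]
```

Emit:
send_rows(series=[0, 0, 0, 0, 0, 2, -1, 0, 0, 0, 0, 0, 2, -1, 0, 0, 0, 0, 0, 1, -1, 0, 0, 0, 0, 0, 0, -1])

```text
clock: 3.65
ee_pos: [555.3, -81.2, 246.0]
tool_rot: [[0.154, -0.988, 0.001], [-0.988, -0.154, -0.001], [0.001, -0.001, -1.0]]
force: [-0.5, -1.1, 8.0]
gripper_width: 0.004
```

Emit:
send_rows(series=[0, 0, 0, 0, 0, 2, -1, 0, 0, 0, 0, 0, 0, -1, 0, 0, 0, 0, 0, 0, -1])

```text
clock: 3.95
ee_pos: [555.3, -81.2, 244.1]
tool_rot: [[0.154, -0.988, 0.001], [-0.988, -0.154, -0.001], [0.001, -0.001, -1.0]]
force: [-1.2, -0.8, 8.5]
gripper_width: 0.0
```

```bash
python3 go.py 8 55
```

```text
clock 3.95 pos [555.3 -81.2 244.1] F [-1.2 -0.8  8.5] w 0.0
rail offset xy 0.29 7.34 tip z 53.09
rotvec tool [-0.0011 -0.0014 -0.0002] shift in target frame [-0.7  0.3 -1.9] in current [-0.7  0.3 -1.9]
```

Emit:
send_rows(series=[0, 0, 0, 0, 0, 1, -1, 0, 0, 0, -3, 0, 0, -1, 0, 0, 0, -3, 0, 0, -1, 0, 0, 0, -3, 0, 0, -1, 0, 0, 0, -3, 0, 0, -1, 0, 0, 0, -3, 0, 0, -1, 0, 0, 0, -3, 0, 0, -1, 0, 0, 0, -3, 0, 0, -1, 0, 0, 0, -3, 0, 0, -1, 0, 0, 0, 0, 0, 0, -1])

```text
clock: 4.95
ee_pos: [551.6, -57.2, 243.1]
tool_rot: [[0.154, -0.988, 0.001], [-0.988, -0.154, -0.001], [0.001, -0.001, -1.0]]
force: [-1.4, 0.7, 8.6]
gripper_width: 0.006
```

```bash
python3 go.py 8 55;  python3 - <<'E'
from bench import read_camera
import cv2
im=read_camera("top")[150:280,160:400]; im2=read_camera("scene")[150:290,190:410]
cv2.imwrite("pics/t2.png",cv2.resize(im[:,:,::-1],None,fx=3.3,fy=3.3,interpolation=2))
cv2.imwrite("pics/s2.png",cv2.resize(im2[:,:,::-1],None,fx=3.6,fy=3.6,interpolation=2))
E
```

```text
clock 4.95 pos [551.6 -57.2 243.1] F [-1.4  0.7  8.6] w 0.006
rail offset xy 0.33 31.58 tip z 52.14
rotvec tool [-0.0013 -0.0014  0.0001] shift in target frame [23.6  0.3 -2.9] in current [23.6  0.3 -2.8]
```

View pics/s2.png

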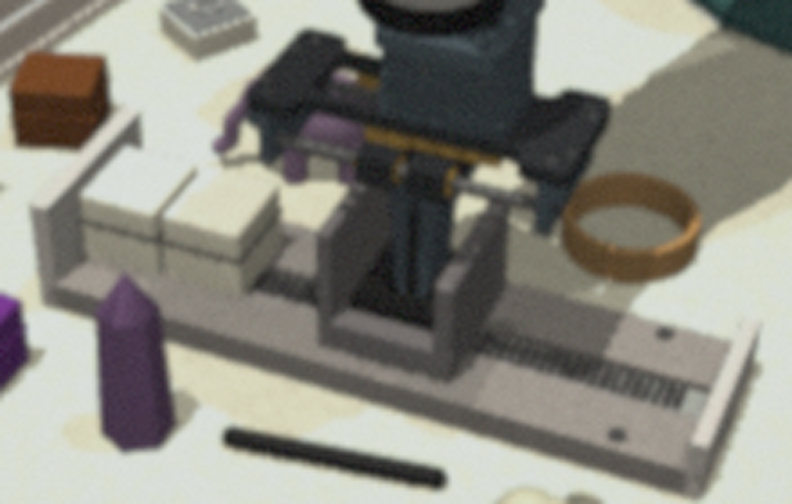

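The bookend slides with the pad held down; the boxes are still in place. Carrying on.

Emit:
send_rows(series=[0, 0, 0, -5, 0, 0, -1, 0, 0, 0, -8, 0, 0, -1, 0, 0, 0, -8, 0, 0, -1, 0, 0, 0, -8, 0, 0, -1, 0, 0, 0, -8, 0, 0, -1, 0, 0, 0, -8, 0, 0, -1, 0, 0, 0, -8, 0, 0, -1, 0, 0, 0, -8, 0, 0, -1, 0, 0, 0, -8, 0, 0, -1, 0, 0, 0, -8, 0, 0, -1, 0, 0, 0, -8, 0, 0, -1, 0, 0, 0, -5, 0, 0, -1])

```text
clock: 6.25
ee_pos: [537.7, 31.9, 243.1]
tool_rot: [[0.154, -0.988, 0.002], [-0.988, -0.154, -0.001], [0.001, -0.002, -1.0]]
force: [-1.2, -1.9, 8.9]
gripper_width: 0.003
```

```bash
python3 go.py 158 53
```

```text
clock 6.25 pos [537.7  31.9 243.1] F [-1.2 -1.9  8.9] w 0.003
rail offset xy 0.42 121.78 tip z 52.08
rotvec tool [-0.0016 -0.0013  0.0001] shift in target frame [-36.2   0.4  -0.9] in current [-36.2   0.4  -1. ]
```

Emit:
send_rows(series=[0, 0, 0, -5, 0, 0, -1, 0, 0, 0, -5, 0, 0, -1, 0, 0, 0, -5, 0, 0, -1, 0, 0, 0, -5, 0, 0, -1, 0, 0, 0, -5, 0, 0, -1, 0, 0, 0, -4, 0, 0, -1, 0, 0, 0, 0, 0, 0, -1])

```text
clock: 6.95
ee_pos: [533.2, 60.6, 243.1]
tool_rot: [[0.154, -0.988, 0.002], [-0.988, -0.154, -0.001], [0.001, -0.002, -1.0]]
force: [-0.9, 1.2, 9.2]
gripper_width: 0.005
```

```bash
python3 go.py 158 53
python3 - <<'E'
from bench import read_camera
import cv2
im2=read_camera("scene")[150:290,190:410]
cv2.imwrite("pics/s3.png",cv2.resize(im2[:,:,::-1],None,fx=3.6,fy=3.6,interpolation=2))
E
```

```text
clock 6.95 pos [533.2  60.6 243.1] F [-0.9  1.2  9.2] w 0.005
rail offset xy 0.42 150.81 tip z 52.05
rotvec tool [-0.0016 -0.0011  0.0001] shift in target frame [-7.2  0.4 -0.9] in current [-7.2  0.4 -1. ]
```

View pics/s3.png

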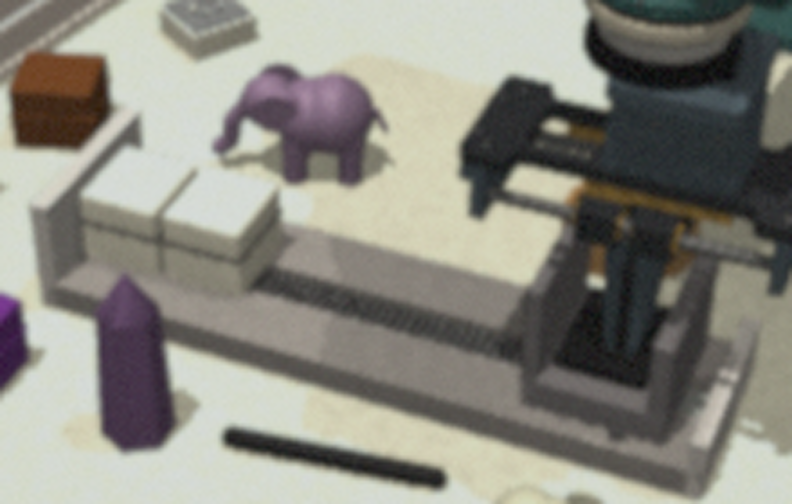

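The bookend is close: a gap to the end block of roughly 15–20 mm remains. Now slower, watching force.

Emit:
send_rows(series=[0, 0, 0, -3, 0, 0, -1, 0, 0, 0, -3, 0, 0, -1, 0, 0, 0, -3, 0, 0, -1, 0, 0, 0, -3, 0, 0, -1, 0, 0, 0, -2, 0, 0, -1, 0, 0, 0, 0, 0, 0, -1])

```text
clock: 7.6
ee_pos: [531.1, 74.2, 243.0]
tool_rot: [[0.154, -0.988, 0.002], [-0.988, -0.154, -0.001], [0.001, -0.002, -1.0]]
force: [-1.1, 0.2, 8.8]
gripper_width: 0.006
```

Emit:
send_rows(series=[0, 0, 0, -2, 0, 0, -1, 0, 0, 0, -2, 0, 0, -1, 0, 0, 0, 0, 0, 0, -1])

```text
clock: 7.9
ee_pos: [530.7, 77.9, 243.1]
tool_rot: [[0.154, -0.988, 0.002], [-0.988, -0.154, -0.001], [0.001, -0.002, -1.0]]
force: [-0.4, -2.0, 8.7]
gripper_width: 0.002
```

```bash
python3 go.py 174 53
```

```text
clock 7.9 pos [530.7  77.9 243.1] F [-0.4 -2.   8.7] w 0.002
rail offset xy 0.55 168.37 tip z 52.07
rotvec tool [-0.0019 -0.0015  0.0001] shift in target frame [-5.6  0.5 -0.9] in current [-5.6  0.5 -0.9]
```

Emit:
send_rows(series=[0, 0, 0, -2, 0, 0, -1, 0, 0, 0, -1, 0, 0, -1, 0, 0, 0, 0, 0, 0, -1])

```text
clock: 8.2
ee_pos: [530.3, 80.8, 243.1]
tool_rot: [[0.154, -0.988, 0.002], [-0.988, -0.154, -0.001], [0.002, -0.002, -1.0]]
force: [0.1, -3.8, 9.6]
gripper_width: 0.006
```

Emit:
send_rows(series=[0, 0, 0, -1, 0, 0, -1, 0, 0, 0, -1, 0, 0, -1, 0, 0, 0, 0, 0, 0, -1])

```text
clock: 8.5
ee_pos: [530.0, 82.8, 243.1]
tool_rot: [[0.154, -0.988, 0.002], [-0.988, -0.154, -0.001], [0.002, -0.002, -1.0]]
force: [0.1, -4.7, 9.0]
gripper_width: 0.005
```

```bash
python3 go.py 174 53;python3 - <<'E'
from bench import read_camera
import cv2
im2=read_camera("scene")[210:290,310:430]
cv2.imwrite("pics/s4.png",cv2.resize(im2[:,:,::-1],None,fx=6,fy=6,interpolation=2))
E
```

```text
clock 8.5 pos [530.   82.8 243.1] F [ 0.1 -4.7  9. ] w 0.005
rail offset xy 0.62 173.24 tip z 52.13
rotvec tool [-0.0022 -0.0015  0.0001] shift in target frame [-0.8  0.6 -0.9] in current [-0.8  0.6 -0.9]
```

View pics/s4.png

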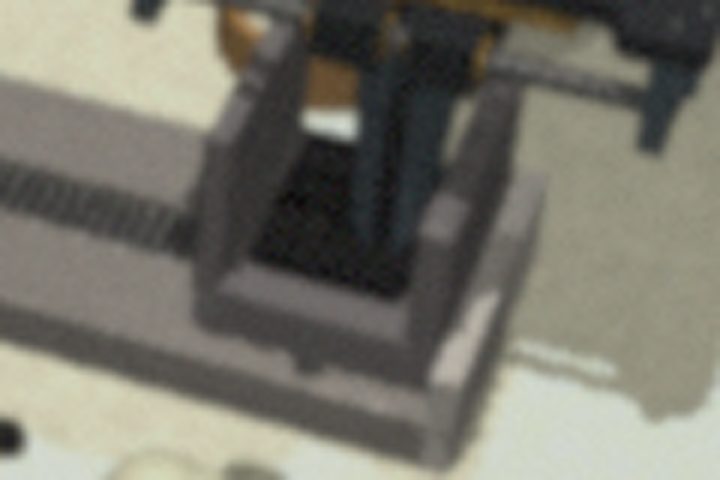

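Emit:
send_rows(series=[0, 0, 0, -1, 0, 0, -1, 0, 0, 0, -1, 0, 0, -1, 0, 0, 0, 0, 0, 0, -1])

```text
clock: 8.85
ee_pos: [529.7, 84.7, 243.1]
tool_rot: [[0.154, -0.988, 0.002], [-0.988, -0.154, -0.001], [0.002, -0.002, -1.0]]
force: [0.8, -5.0, 9.0]
gripper_width: 0.002
```

```bash
python3 go.py 174 53
```

```text
clock 8.85 pos [529.7  84.7 243.1] F [ 0.8 -5.   9. ] w 0.002
rail offset xy 0.65 175.23 tip z 52.14
rotvec tool [-0.0023 -0.0016  0.0001] shift in target frame [ 1.2  0.6 -0.9] in current [ 1.2  0.6 -0.9]
```

Emit:
send_rows(series=[0, 0, 0, -1, 0, 0, -1, 0, 0, 0, -1, 0, 0, -1, 0, 0, 0, 0, 0, 0, -1])

```text
clock: 9.15
ee_pos: [529.4, 86.7, 243.2]
tool_rot: [[0.155, -0.988, 0.003], [-0.988, -0.155, -0.001], [0.002, -0.002, -1.0]]
force: [1.1, -4.7, 8.6]
gripper_width: 0.004
```

Emit:
send_rows(series=[0, 0, 0, -1, 0, 0, -1, 0, 0, 0, 0, 0, 0, -1])

```text
clock: 9.35
ee_pos: [529.3, 87.1, 243.1]
tool_rot: [[0.155, -0.988, 0.003], [-0.988, -0.155, -0.002], [0.003, -0.002, -1.0]]
force: [2.3, -16.2, 8.4]
gripper_width: 0.006
```

```bash
python3 go.py 174 53;python3 - <<'E'
from bench import read_camera
import cv2
im2=read_camera("scene")[210:290,310:430]
cv2.imwrite("pics/s5.png",cv2.resize(im2[:,:,::-1],None,fx=6,fy=6,interpolation=2))
E
```

```text
clock 9.35 pos [529.3  87.1 243.1] F [  2.3 -16.2   8.4] w 0.006
rail offset xy 0.67 177.66 tip z 52.13
rotvec tool [-0.0022 -0.0026  0.0004] shift in target frame [ 3.7  0.7 -0.9] in current [ 3.7  0.7 -0.9]
```

View pics/s5.png

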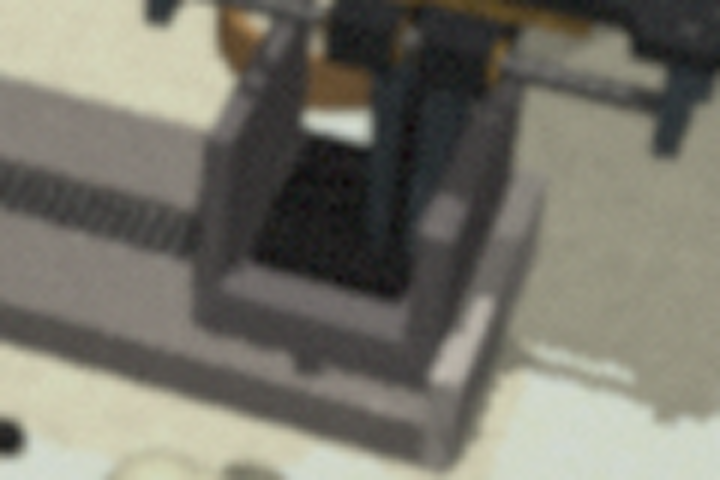

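Lateral force jumped to 16 N at the back wall with the bookend no longer moving: it is home. I'll lift straight up with a light preload so it isn't dragged back, then step away from the wall.

Emit:
send_rows(series=[0, 0, 0, 0.3, 0, -2, -1, 0, 0, 0, 0, 0, -3, -1, 0, 0, 0, 0, 0, -3, -1, 0, 0, 0, 0, 0, -3, -1, 0, 0, 0, 0, 0, -3, -1, 0, 0, 0, 0, 0, 0, -1])

```text
clock: 10.0
ee_pos: [528.6, 87.6, 256.5]
tool_rot: [[0.154, -0.988, 0.001], [-0.988, -0.154, -0.001], [0.001, -0.001, -1.0]]
force: [-0.6, -0.8, 0.8]
gripper_width: 0.005
```

```bash
python3 go.py 174 53
```

```text
clock 10.0 pos [528.6  87.6 256.5] F [-0.6 -0.8  0.8] w 0.005
rail offset xy 0.04 178.2 tip z 65.55
rotvec tool [-0.0007 -0.001  -0.0002] shift in target frame [ 4.2  0.  12.5] in current [ 4.2  0.  12.5]
```

Emit:
send_rows(series=[0, 0, 0, 4, 0, -2, -1, 0, 0, 0, 4, 0, -2, -1, 0, 0, 0, 4, 0, -5, -1, 0, 0, 0, 0, 0, -20, -1, 0, 0, 0, 0, 0, -30, -1, 0, 0, 0, 0, 0, -40, -1, 0, 0, 0, 0, 0, -40, -1, 0, 0, 0, 20, 35, -10, -1, 0, 0, 0, 20, 35, 0, -1, 0, 0, 0, 20, 35, 0, -1, 0, 0, 0, 20, 35, 0, -1, 0, 0, 0, 0, 0, 0, -1])

```text
clock: 11.2
ee_pos: [401.3, -26.5, 405.0]
tool_rot: [[0.152, -0.988, -0.001], [-0.988, -0.152, -0.001], [0.001, 0.001, -1.0]]
force: [-0.8, -1.1, -0.7]
gripper_width: 0.004
```

```bash
python3 go.py 174 53;python3 - <<'E'
from bench import read_camera
import cv2
a=read_camera("scene"); im2=a[150:290,190:410]
cv2.imwrite("pics/s6.png",cv2.resize(im2[:,:,::-1],None,fx=3.6,fy=3.6,interpolation=2))
cv2.imwrite("pics/s6b.png",cv2.resize(a[210:290,310:430,::-1],None,fx=6,fy=6,interpolation=2))
cv2.imwrite("pics/t6.png",read_camera("top")[:,:,::-1])
E
```

```text
clock 11.2 pos [401.3 -26.5 405. ] F [-0.8 -1.1 -0.7] w 0.004
rail offset xy -143.32 85.19 tip z 213.96
rotvec tool [ 0.0008 -0.0011 -0.0023] shift in target frame [ -88.8 -143.3  161. ] in current [ -89.3 -143.2  160.8]
```

View pics/s6.png

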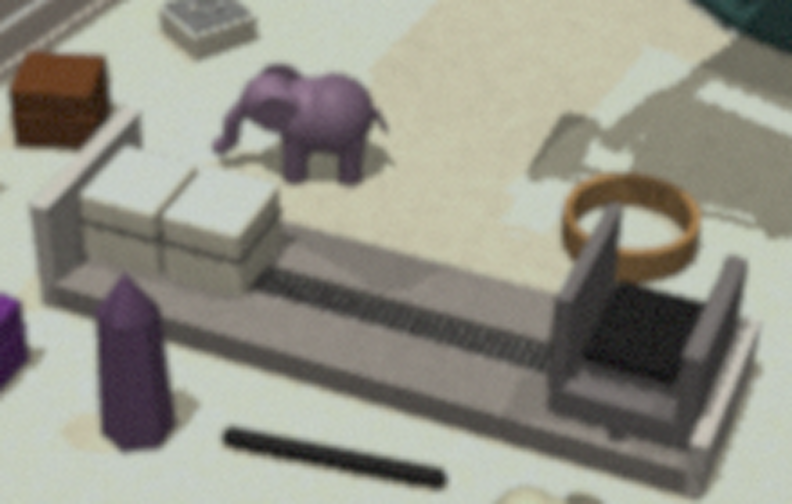

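View pics/s6b.png

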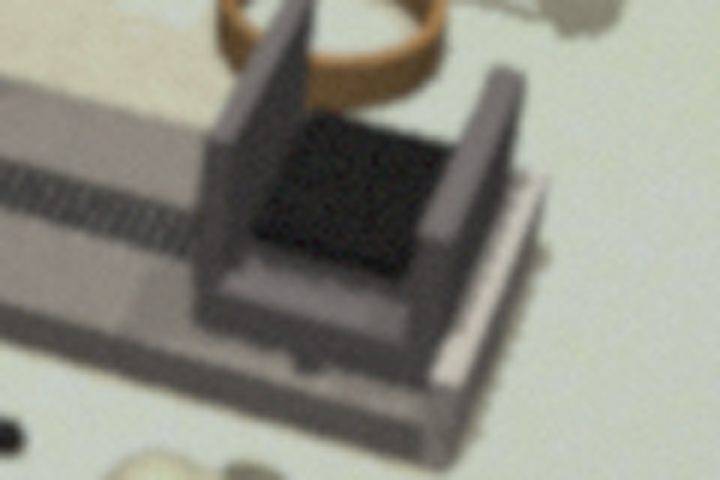

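View pics/t6.png

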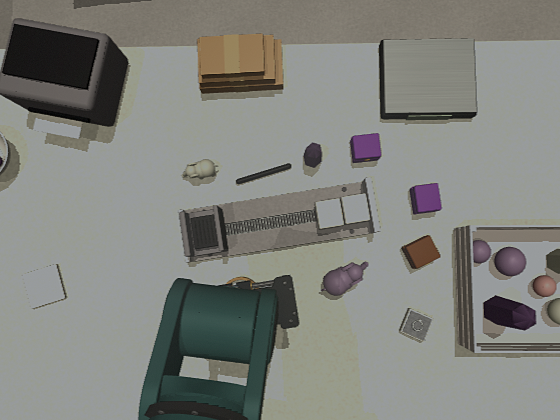

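The pad is up, and the bookend sits against the end block at the same pixels as when it was pushed home. The boxes and the bench objects have not moved, and the gripper is clear.

```bash
python3 -c "
from bench import job_done
print(job_done())"
```

```text
the job is handed in; nothing more can be done
None
```

The bookend is home against the end block, the release pad is back up, and the job was handed in at about 11 s of the 34 s allowed.

**What I did:** With the fingers closed, I pressed the release pad about 8–9 mm down, at about 9 N. Keeping it pressed, I pushed the bookend away from the ring boxes. I then lifted straight up so the pad could spring back, and moved clear. Nothing was gripped or lifted.

**Last checks:**
- **Fully home:** the sideways force on the back wall jumped to 16 N and the bookend stopped moving. It shows at the same place in the image after release. I had no direct reading of the bookend's position, so this rests on the force and the pictures.
- **Pad:** it looks up in the last picture.
- **Ring boxes and bench objects:** in the last pictures both boxes stand in their row, and the bystanders I could see had not moved. The tape roll is partly hidden by the arm in the top view but looks undisturbed in the scene view.
- **Robot:** the fingertips are about 214 mm above the bench, and the force reading is at noise level.

**Where the bookend got its push:** for most of the way it was carried by the fingertips' grip on the pad. The fingers slid forward onto the back wall only at the very end. No check failed.

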